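# Close a plate carrier in the ratchet clamp and file it in the tray

### The job

The black plate carrier standing in the mouth of the bench clamp is still gaping. Squeeze the clamp's two finger rings together until the ratchet holds on its last tooth and has driven the carrier's cover shut, let go of them, then gently press the higher ring down, sideways to the scissor plane, so that the ratchet lets go and the handles spring fully open. Finally lift the shut carrier out by its top tab and leave it standing upright on the floor of the white tray beside the clamp, without tipping it over and leaving the other things where they are.

Things in the scene. Friction and masses are not known exactly. Their poses are not given: they have to be found in the camera images.
- clamp: Steel scissor clamp, fixed: base plate 180 x 75 x 8 mm. Origin: on the table under the pivot; +x points to the jaws, -x to the two finger rings, z up. Both levers swing level, coupled, symmetric about the x axis. A toothed bar 97 to 113 mm behind the pivot bridges the levers, top 67 mm above the table. Rubber jaw pads 21 to 47 mm above the table, 48 mm apart open, 36 mm locked on the last tooth.
- lever_low (a joint): Closing angle of each lever in rad: 0 = fully open, about 0.02 and 0.05 = held by the first and second tooth, about 0.082 = held by the third and last tooth, 0.093 = stop (0.1 under a hard squeeze). Squeezing to the stop makes the last tooth drop in.
- ring_high (a joint): Downward bending of the higher ring in rad: 0 = free, 0.08 = its stop, 9 mm lower. From about 0.05 the teeth are free and the handles spring open, the ring sliding 13 mm outwards under the fingertip. A spring: 1.5 N at the ring starts it, 6 N reaches the stop, a little more with the teeth loaded. Pressing hard against the stop would bend it.
- upper_ring (a point): Top of the higher finger ring, at its centre, 60 mm above the table, on the clamp's -y side, 150 mm from the pivot; moves with it. This ring is pressed down to release. Both rings are flat ovals of 8 mm round bar, 52 mm long (along the clamp's x), 18 mm wide. Over their outer sides they measure 68 mm open, 43 mm locked on the last tooth, 40 mm at the stop.
- lower_ring (a point): Top of the lower finger ring, at its centre, 48 mm above the table, on the clamp's +y side; it cannot be pressed down. Squeezing the rings to the stop takes about 10 N on each; springs push them apart with about 4 N each when locked.
- carrier: Black two-part plate carrier, loose, upright in the jaws on the base plate, 0.2 to 0.3 kg. Origin: underside, at the parting plane of its two halves. The back half is 60 mm wide (x), 17 mm thick (y from -17 mm to 0) and 80 mm high (z); the cover of the same size slides on it along y. On top of the back half is a grip tab 40 mm wide, 12 mm thick (y from -14.5 to -2.5 mm), reaching from 80 to 112 mm high.
- cover (a joint): Gap between the carrier's cover and its back half in m: 0 = shut (whole carrier 34 mm thick). It stays where it is pushed; about 7 N moves it. Locked on the last tooth the clamp leaves it at 1 mm or less; anything under 2 mm is shut.
- tab (a point): Middle of the carrier's grip tab, 98 mm above the carrier's underside.
- tray: White open tray, 260 (x) x 180 (y) x 50 mm high, walls and floor 6 mm, fixed to the table. Origin: under its centre. The carrier goes anywhere on its floor; the half towards its -x end is empty, the half towards +x holds a reel.
- reel: White film reel, 80 mm across, 48 mm high, standing in the +x half of the tray (bystander). Origin: underside centre.
- tank: Black developing tank 98 mm across, 138 mm high (bystander). Origin: underside centre.
- tongs: Grey print tongs lying flat, 200 mm long, 12 mm high (bystander). Origin: middle, underside.
- focuser: Black grain focuser on a 70 x 60 mm foot, about 150 mm high (bystander). Origin: underside of the foot.
- beaker: Glass beaker 80 mm across, 100 mm high (bystander). Origin: underside centre.
- ring_adapter: Black open cup-shaped ring 94 mm across, 35 mm high (bystander). Origin: underside centre.
- mouth (a point): Middle of the clamp's mouth, on the base plate's top (8 mm above the table), 78 mm from the pivot.
Not all that is in view belongs to the job. What is shaped like the carrier but orange or red is not meant.

How it is judged:
By the outcome, as a careful person would: the job done as asked, in the order asked, and still so for the second after the job is handed in, with the robot touching nothing.
It also fails if it takes over 46 s, if anything falls off the work surface, if the arm or the gripper's body presses on something with over 40 N, if the wrist force passes 120 N, or if a joint passes its speed limit or range.

### The arm

A 6-joint arm with a two-finger parallel gripper is mounted at the origin on the work surface. World frame = base frame: x ahead of the robot, y to its left, z up, the work surface at z = 0. Lengths are in m, angles in rad, forces in N, time in s.
With the tool pointing down it reaches from about 0.35 to 0.975 m from the base axis. Payload 4.9 kg.
Tool frame: the origin (TCP) lies at the very end of the fingers, on their centre line; the grasp point (between the pads) lies 19 mm behind it; y points along the fingers, z is the direction in which the jaws open and shut, and the axes are right-handed (so a half turn about y gives the same grasp; the last joint's range is limited). The gripper opens to 85 mm and grips with 20 to 120 N. Pads are 22 mm wide; open, the fingers measure 114 mm over their backs; the gripper's body (76 mm by 85 mm) begins 54 mm behind the grasp point. The pads swing forward as they close: fully open they stand 13 mm farther back than shut.
Start: joints at [1.043, 0.053, 1.613, -0, 1.476, -0.119], TCP at [0.248, 0.573, 0.231] pointing down, gripper open.
Joint ranges: [-3.01, 3.01], [-1.01, 2.22], [0.06, 2.58], [-1.02, 4.17], [0.09, 2.62], [-3.14, 3.14]. Speed limits (rad/s): [2.57, 2.57, 3.14, 3.14, 3.14, 3.14].

### API

Orientations are given as a rotation vector (axis times angle).
In Python, from station import monitor, viewer, ticket gives the robot as it stands.
- The arm moves only by the tool servo_tool, never from a script. Its argument "commands" is one flat list of numbers, 7 for each row, row after row: the turn, a rotation vector about the tool's x, y, z in rad, then the shift along the tool's x, y, z in cm, then the opening, from 0 (shut) to 1 (fully open). In form: [rx, ry, rz, dx, dy, dz, claw, rx, ry, rz, dx, dy, dz, claw, ...]. A call has 1 to 20 rows; each row shifts and turns the pose as measured when the row begins, along the tool's axes as they then stand; what a row does not reach is not made up. A row lasts 1/10 s, in which the tool goes at most 50 mm and 8.59 degrees, less where a joint would pass 70% of its speed; a pose out of reach is approached as far as the arm can. A call is refused whole if a number of a shift passes 5 or a number of a turn 0.15, either way. A call with a gripper value outside its range is refused whole. The fingers move at their own pace and stop on an object; "grip_force" is the grip in N (left out, the last holds). Time passes only in rows, so rows that do not move let the fingers close. It gives the time, the measured TCP pose, the force and the opening at its end, in the units of the state.
- monitor.get_obs(): the state, without advancing time (a new reading comes with each control period).
- viewer.get_image(name): name is "side" or "top" or "wrist"; returns a dict with "frame" (480x640x3 uint8, red, green, blue), "depth" (480x640 float32, m along the optical axis (not along the pixel's ray), 0 where there is no reading), "camera_matrix" (3x3 intrinsics, pixels), "cam_to_world" (4x4, takes a point from camera to world coordinates). Camera axes: x right, y down, z forward; pixel columns grow to the right and rows downward; lengths in m; the calibration is good to about 2 mm. A picture is of the moment at which its call begins.
- ticket.finish_job(): hands the job in, once; it reports no verdict.
The state is a dict: "t": time; "q": joint angles; "dq": joint speeds; "effort": joint torques, N m; "tool_pos": TCP position; "tool_rot": TCP orientation; "contact_force": force on the tool from outside, world axes, zero at the start; "wrist_torque": the same for the moment, N m; "opening": finger opening in m.
Only numpy, scipy, OpenCV 4.12 (cv2) and the standard library are available. Lean on these libraries where they do the work, as an engineer would, in place of code of your own. Each camera call takes 0.05 s, during which the arm holds its last target.

## Working session

There is one attempt and no reset: what is moved stays moved. The work goes in short steps, Python scripts to look and compute and a tool call to move; the robot and the scene stay as the last step left them, time stands still between calls to the robot, and variables do not carry over. Pictures are saved under pics/ and viewed, and the job is handed in when it is done.

Besides the shell and the picture viewer there is one more tool, called after ">>>" as name(argument=value, ...), one argument or row to a line, values as JSON. servo_tool: Moves the arm, as the interface text tells. Its arguments: {"type":"object","properties":{"commands":{"type":"array","items":{"type":"number"}},"grip_force":{"type":"number"}},"required":["commands"]}

```bash
ls; mkdir -p pics
python3 - <<'E'
from station import monitor, viewer
import cv2
o=monitor.get_obs()
for k in o: print(k,o[k])
for n in ["side","top"]:
    d=viewer.get_image(n)
    cv2.imwrite(f"pics/{n}0.png",d["frame"][:,:,::-1])
    print(n,d["camera_matrix"],d["cam_to_world"])
    import numpy as np
    np.savez(f"{n}0.npz",**d)
E
```

```text
pics
t 0.0
q [ 1.04301671e+00  5.33287363e-02  1.61430433e+00 -8.45902977e-06
  1.47597739e+00 -1.19018785e-01]
dq [ 2.76987272e-04  2.34646483e-03  1.12082668e-04  5.66381061e-05
 -5.15188746e-04 -6.54492754e-04]
effort [-7.09919914e-05 -3.93683124e+01 -3.70178461e+01 -9.67062351e-05
  7.09698055e-03  3.15658633e-05]
tool_pos [0.2481178  0.57296278 0.23007427]
tool_rot [-1.54883243  0.32121944 -0.32021876]
contact_force [-0.56728804  0.53445837 -0.32436581]
wrist_torque [0.04924506 0.02844062 0.01976501]
opening 0.08539252989837454
side [[564.72626942   0.         317.74170225]
 [  0.         564.72626942 242.27307859]
 [  0.           0.           1.        ]] [[ 0.92238237 -0.26724033  0.27891462  0.19851274]
 [-0.38606735 -0.6616349   0.64279955 -0.84671768]
 [ 0.01275768 -0.7005868  -0.71345313  1.03844217]
 [ 0.          0.          0.          1.        ]]
top [[459.05352162   0.         321.6070411 ]
 [  0.         459.05352162 239.97630997]
 [  0.           0.           1.        ]] [[ 0.02643241 -0.99301828  0.11496099  0.44542095]
 [-0.99964566 -0.02589538  0.00616265  0.02398006]
 [-0.00314267 -0.11508315 -0.99335089  1.10384195]
 [ 0.          0.          0.          1.        ]]
```

View pics/side0.png

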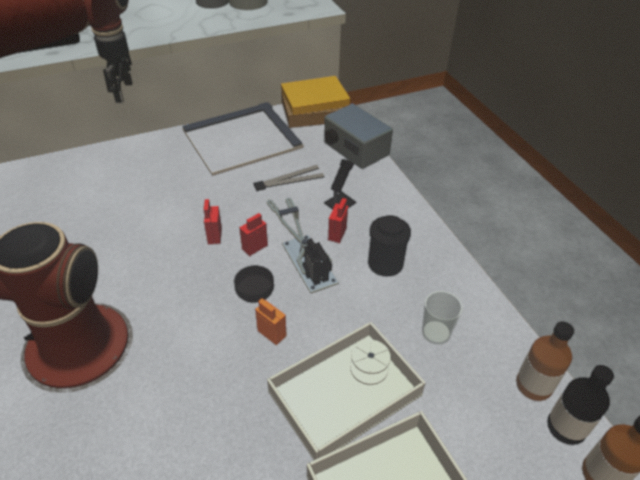

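View pics/top0.png

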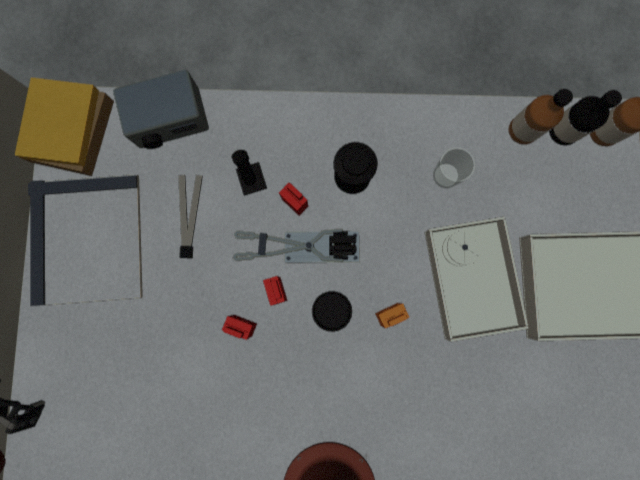

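The black carrier stands in the clamp at top (343,245) and side (317,262). The lookalikes are red at top (293,198), (275,291) and (238,327), and orange at (393,316). The clamp jaws point image-right (world -y), and the rings are at top (245,235) and (245,257). I'll crop in closer.

```bash
cat > h.py <<'E'
import numpy as np,cv2
from scipy.spatial.transform import Rotation as R
def load(n): return dict(np.load(n))
def px(d,u,v,z=None):
    """pixel to world, via depth (z None) or plane z"""
    K=d["camera_matrix"];T=d["cam_to_world"]
    r=np.linalg.inv(K)@np.array([u,v,1.0])
    if z is None:
        return T[:3,:3]@(r*d["depth"][int(round(v)),int(round(u))])+T[:3,3]
    w=T[:3,:3]@r; return T[:3,3]+w*(z-T[2,3])/w[2]
def proj(d,p):
    T=d["cam_to_world"];c=T[:3,:3].T@(np.array(p)-T[:3,3]);c=d["camera_matrix"]@c;return c[:2]/c[2]
def crop(d,u0,v0,u1,v1,s,fn,gain=1.0):
    c=d["frame"][v0:v1,u0:u1,::-1]
    c=cv2.resize(c,None,fx=s,fy=s,interpolation=cv2.INTER_CUBIC)
    c=np.clip(c.astype(float)*gain,0,255).astype(np.uint8)
    for u in range((u0+9)//10*10,u1,10):
        x=int((u-u0+.5)*s);cv2.line(c,(x,0),(x,8 if u%50 else 16),(0,255,255),1)
        if u%20==0: cv2.putText(c,str(u),(x-10,26),0,.35,(0,255,255),1)
    for v in range((v0+9)//10*10,v1,10):
        y=int((v-v0+.5)*s);cv2.line(c,(0,y),(8,y),(0,255,255),1)
        if v%20==0: cv2.putText(c,str(v),(10,y+4),0,.35,(0,255,255),1)
    cv2.imwrite(fn,c)
def worldpts(d):
    K=d["camera_matrix"];T=d["cam_to_world"]
    v,u=np.mgrid[:480,:640];z=d["depth"]
    p=np.stack([(u-K[0,2])/K[0,0]*z,(v-K[1,2])/K[1,1]*z,z],-1)
    w=p@T[:3,:3].T+T[:3,3]; w[z<=0]=np.nan; return w
E
python3 - <<'E'
from h import *
d=load("top0.npz"); crop(d,220,215,380,275,5,"pics/topc.png",1.3)
s=load("side0.npz"); crop(s,250,190,350,300,5,"pics/sidec.png",1.3)
crop(d,420,210,535,345,4,"pics/trayc.png",1.0)
w=worldpts(d)
for u,v in [(240,234),(240,257),(263,244),(308,247),(343,240),(343,250),(295,262),(400,280),(430,232),(502,220),(525,327),(450,338)]:
    print(u,v,w[v,u].round(4))
E
```

```text
240 234 [0.5824 0.2289 0.0012]
240 257 [0.5225 0.216  0.057 ]
263 244 [0.5525 0.163  0.069 ]
308 247 [0.55   0.0614 0.0525]
343 240 [ 0.5638 -0.0172  0.0909]
343 250 [ 0.5405 -0.0173  0.1015]
295 262 [0.5181 0.0934 0.001 ]
400 280 [ 0.4815 -0.1591  0.0018]
430 232 [ 0.5922 -0.2192  0.0524]
502 220 [ 0.626  -0.3891  0.0437]
525 327 [ 0.3818 -0.4326  0.053 ]
450 338 [ 0.3524 -0.2654  0.0471]
```

View pics/topc.png

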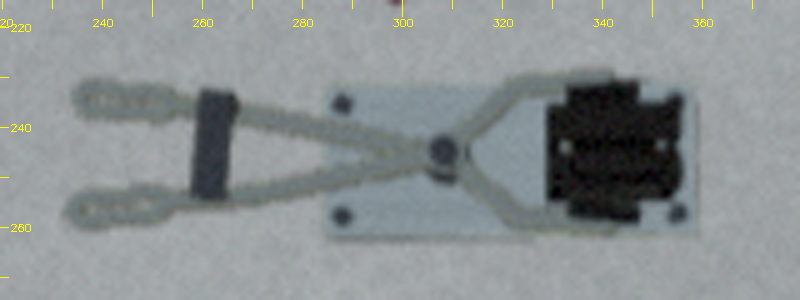

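View pics/sidec.png

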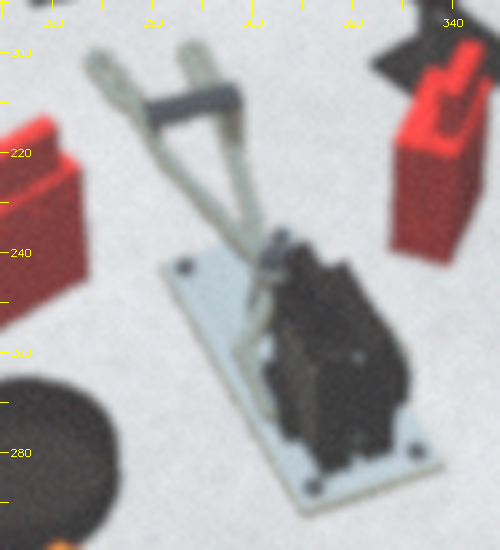

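View pics/trayc.png

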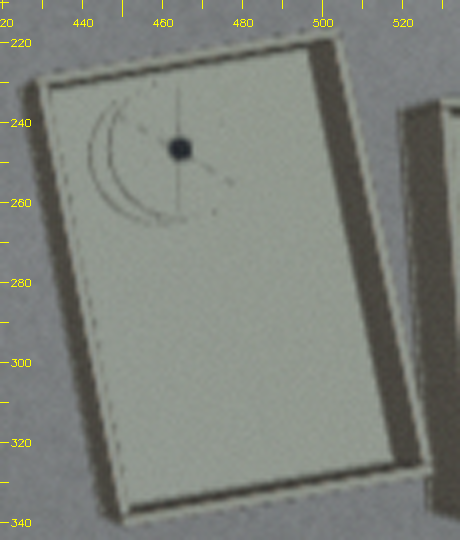

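Run:
```python
from h import *
d=load("top0.npz")
for n,u,v,z in [("TL",284.5,231.5,.008),("TR",359.1,232.1,.008),("BR",359.1,261.9,.008),("BL",283.9,261.9,.008),("pivot",308.2,244.7,.055),
 ("upL",232.6,256.7,.06),("upctr",242,256.5,.06),("loctr",244,234.5,.048),("loL",234,234.5,.048),("barT",262,232.5,.067),("barB",260.5,254.5,.067)]:
    print(n,px(d,u,v,z).round(4))
w=worldpts(d)
# tab top from depth
m=(w[...,2]>.106)&(abs(w[...,0]-.55)<.06)&(abs(w[...,1]+.02)<.08)
p=w[m];print("tab",len(p),p[:,:2].mean(0),p.min(0),p.max(0))
for lo,hi in [(.075,.106),(.106,.13)]:
    m=(w[...,2]>lo)&(w[...,2]<hi)&(abs(w[...,0]-.55)<.06)&(abs(w[...,1]+.02)<.08);p=w[m];print(lo,len(p),cv2.minAreaRect((p[:,:2]*1000).astype(np.float32)), np.percentile(p[:,2],[5,50,95]))
m=(w[...,2]>.04)&(w[...,2]<.064)&(w[...,1]>.1)&(w[...,1]<.28)&(abs(w[...,0]-.55)<.06);p=w[m]
for k in (0,1):
    q=p[(p[:,0]<.55)==bool(k)];print(k,len(q),q.mean(0).round(4),q.min(0).round(4),q.max(0).round(4))
    for y in np.arange(.15,.24,.01):
        r=q[abs(q[:,1]-y)<.005]
        if len(r):print(y.round(3),len(r),r[:,0].min().round(4),r[:,0].max().round(4),np.median(r[:,2]).round(4))
# tray corners at rim z=.05
for n,u,v in [("a",430,230.5),("b",504,219),("c",527,327.5),("d",449.5,339.5)]: print(n,px(d,u,v,.05).round(4))
```

```text
TL [0.5905 0.1207 0.008 ]
TR [ 0.5937 -0.0589  0.008 ]
BR [ 0.5219 -0.0602  0.008 ]
BL [0.5172 0.1195 0.008 ]
pivot [0.5551 0.061  0.055 ]
upL [0.5225 0.2324 0.06  ]
upctr [0.5236 0.211  0.06  ]
loctr [0.5757 0.2108 0.048 ]
loL [0.5751 0.2341 0.048 ]
barT [0.579  0.1667 0.067 ]
barB [0.5287 0.168  0.067 ]
tab 112 [ 0.54620878 -0.01641816] [ 0.53986122 -0.03590596  0.10676133] [0.55246205 0.00308062 0.12555713]
0.075 338 ((556.6759033203125, -15.600259780883789), (38.22296142578125, 58.583770751953125), 1.4354894161224365) [0.0809604  0.08792168 0.0937439 ]
0.106 112 ((546.0908203125, -16.353750228881836), (11.869024276733398, 39.01433181762695), 2.8214778900146484) [0.11721688 0.12047369 0.12283597]
0 165 [0.5754 0.2029 0.048 ] [0.5555 0.1088 0.0403] [0.5862 0.2347 0.0639]
0.15 1 0.5724 0.5724 0.0403
0.16 7 0.5555 0.5783 0.0478
0.17 1 0.5691 0.5691 0.0634
0.18 15 0.5709 0.5783 0.0456
0.19 26 0.5677 0.5823 0.0488
0.2 30 0.5675 0.5845 0.0473
0.21 30 0.5675 0.5842 0.0479
0.22 27 0.5677 0.5837 0.0478
0.23 25 0.5695 0.5862 0.0478
1 293 [0.5313 0.1731 0.0562] [0.5154 0.1006 0.0439] [0.5495 0.2319 0.0638]
0.15 20 0.5289 0.5387 0.0531
0.16 14 0.5284 0.542 0.0566
0.17 14 0.5258 0.5306 0.0583
0.18 17 0.5255 0.5484 0.059
0.19 31 0.5204 0.5369 0.0605
0.2 29 0.518 0.5342 0.0602
0.21 29 0.5178 0.5342 0.0596
0.22 33 0.5154 0.5341 0.0595
0.23 19 0.5175 0.5312 0.0599
a [ 0.596  -0.2197  0.05  ]
b [ 0.6274 -0.3913  0.05  ]
c [ 0.3806 -0.4384  0.05  ]
d [ 0.3493 -0.2634  0.05  ]
```

The black one at (343,245) is the only black carrier in the jaws: its tab top reads about 0.120 m, and its gap and 34+ mm width fit the description. The clamp fits too. The ring widths span x 0.518–0.584 (68 mm over the outside), the upper ring's top is at 0.060 and the lower's at 0.048.

```bash
cat > go.py <<'E'
import sys
from h import *
from station import monitor
def rep(tx,ty,tz,jaw=(1,.022)):
    o=monitor.get_obs(); M=R.from_rotvec(o["tool_rot"]).as_matrix(); p=o["tool_pos"]
    z=np.array([*jaw,0.]);z/=np.linalg.norm(z)
    if z@M[:,2]<0:z=-z
    y=np.array([0,0,-1.]);G=np.stack([np.cross(y,z),y,z],1)
    rv=R.from_matrix(M.T@G).as_rotvec()
    print("t %.2f"%o["t"],"pos",p.round(4),"F",o["contact_force"].round(1),"open",round(o["opening"],4))
    print("turn(tool)",rv.round(4),"shift cm now-axes",(M.T@(np.array([tx,ty,tz])-p)*100).round(2),"in goal axes",(G.T@(np.array([tx,ty,tz])-p)*100).round(2))
    print("axes world\n",M.round(3)); 
rep(*map(float,sys.argv[1:4]),*([tuple(map(float,sys.argv[4:6]))] if len(sys.argv)>4 else []))
E
python3 go.py .551 .210 .15
```

```text
t 0.10 pos [0.2482 0.573  0.2302] F [-0.4 -0.6  0.8] open 0.0852
turn(tool) [1.80e-03 1.14e+00 9.00e-04] shift cm now-axes [ 42.22   8.05 -21.26] in goal axes [36.96  8.02 29.48]
axes world
 [[ 0.918 -0.001  0.397]
 [-0.397 -0.002  0.918]
 [-0.    -1.    -0.002]]
```

>>> servo_tool(
  commands=[0, 0.14, 0, 0, 0, 0, 1, 0, 0.14, 0, 0, 0, 0, 1, 0, 0.14, 0, 0, 0, 0, 1, 0, 0.14, 0, 0, 0, 0, 1, 0, 0.14, 0, 0, 0, 0, 1, 0, 0.14, 0, 0, 0, 0, 1, 0, 0.14, 0, 0, 0, 0, 1, 0, 0.14, 0, 0, 0, 0, 1, 0, 0, 0, 3.5, 0, 3, 1, 0, 0, 0, 3.5, 0, 3, 1, 0, 0, 0, 3.5, 0, 3, 1, 0, 0, 0, 3.5, 0, 3, 1, 0, 0, 0, 3.5, 0, 3, 1, 0, 0, 0, 3.5, 0, 3, 1, 0, 0, 0, 3.5, 0, 3, 1, 0, 0, 0, 3.5, 0, 3, 1, 0, 0, 0, 3, 0, 2, 1, 0, 0, 0, 0, 0, 0, 1],
)

```text
t: 1.9
tool_pos: [0.5112, 0.2468, 0.2194]
tool_rot: [-1.229, 1.212, -1.216]
contact_force: [-0.3, 1.1, 0.7]
opening: 0.0855
```

```bash
python3 go.py .551 .210 .13
```

```text
t 1.90 pos [0.5112 0.2468 0.2194] F [-0.3  1.1  0.7] open 0.0855
turn(tool) [ 0.0123 -0.0232  0.0151] shift cm now-axes [3.54 8.94 4.09] in goal axes [3.77 8.94 3.89]
axes world
 [[-0.001 -0.012  1.   ]
 [-1.    -0.015 -0.001]
 [ 0.015 -1.    -0.012]]
```

>>> servo_tool(
  commands=[0.012, -0.023, 0.015, 2, 2, 2, 1, 0, 0, 0, 1.7, 3, 1.8, 1, 0, 0, 0, 0, 3, 0, 1, 0, 0, 0, 0, 0, 0, 1],
)

```text
t: 2.3
tool_pos: [0.5504, 0.2093, 0.1374]
tool_rot: [-1.217, 1.194, -1.192]
contact_force: [-0.8, 0.0, -0.8]
opening: 0.0854
```

```bash
python3 - <<'E'
from h import *
from station import viewer
for n in ("wrist","top"):
    d=viewer.get_image(n);np.savez(n+"1.npz",**d)
    cv2.imwrite(f"pics/{n}1.png",d["frame"][:,:,::-1])
E
python3 go.py .551 .210 .028
```

```text
t 2.40 pos [0.5531 0.2104 0.1425] F [-0.1  0.4  0.7] open 0.0854
turn(tool) [-0.0087  0.0005 -0.004 ] shift cm now-axes [ 0.08 11.44 -0.31] in goal axes [ 0.04 11.45 -0.21]
axes world
 [[ 0.023  0.009  1.   ]
 [-1.     0.004  0.023]
 [-0.004 -1.     0.009]]
```

View pics/wrist1.png

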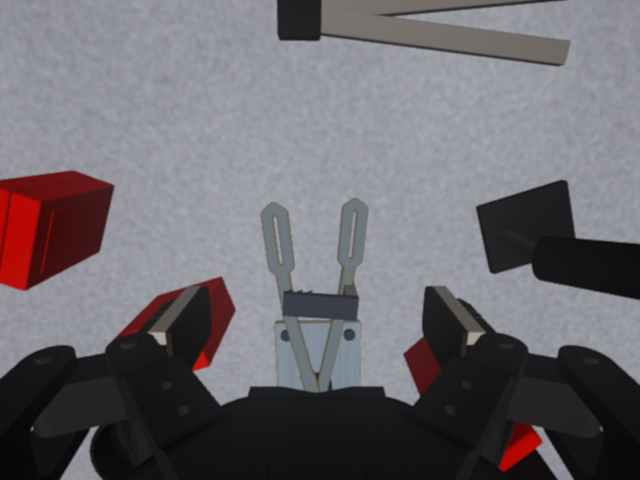

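The wrist view is sharp. The upper ring's centre is near (279,237), the lower ring's near (353,234), and the toothed bar is near (320,305). The fingers straddle the rings in the jaw direction.

Run:
```python
from h import *
d=load("wrist1.npz")
crop(d,240,180,400,300,5,"pics/w1c.png")
for u,v,z in [(279,238,.06),(353,235,.048)]: print(px(d,u,v,z).round(4),px(d,u,v).round(4))
w=worldpts(d)
for s in (0,1):
    m=(w[...,2]>(.052 if s==0 else .04))&(w[...,2]<.066)&(w[...,1]>.18)&(w[...,1]<.26)&((w[...,0]<.55) if s==0 else (w[...,0]>.55))&(abs(w[...,0]-.55)<.05)
    p=w[m];print(len(p),p.min(0).round(4),p.max(0).round(4),np.median(p[:,2]))
```

```text
[0.5276 0.2112 0.06  ] [0.5273 0.2104 0.0574]
[0.5767 0.211  0.048 ] [ 5.823e-01  1.978e-01 -3.000e-04]
1812 [0.5157 0.18   0.0538] [0.5372 0.2343 0.0617] 0.05921201407528409
1663 [0.5667 0.1802 0.0407] [0.586  0.236  0.0499] 0.04709809544347543
```

View pics/w1c.png

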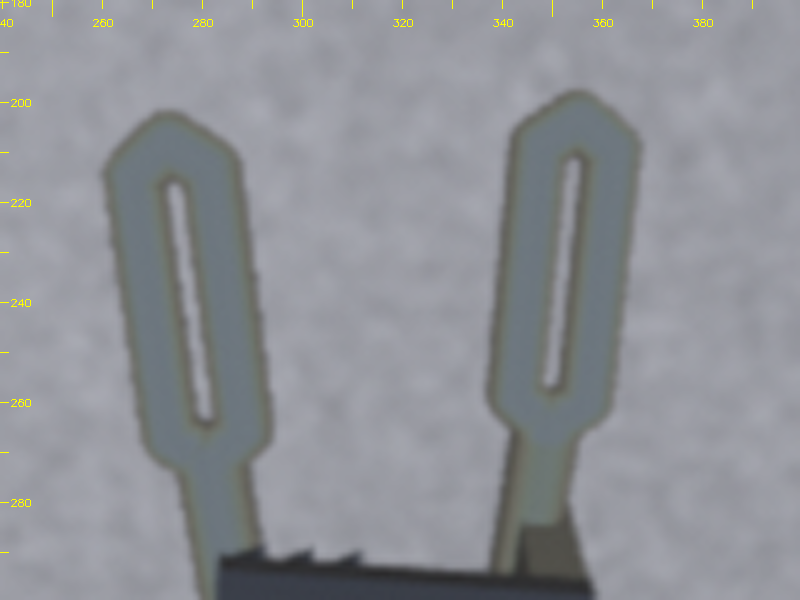

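>>> servo_tool(
  commands=[-0.009, 0, -0.004, 0, 3, -0.15, 1, 0, 0, 0, 0, 3, 0, 1, 0, 0, 0, 0, 3, 0, 1, 0, 0, 0, 0, 1.5, 0, 1, 0, 0, 0, 0, 0, 0, 1, 0, 0, 0, 0, 0, 0, 1],
)

```text
t: 3.0
tool_pos: [0.5605, 0.2177, 0.0504]
tool_rot: [-1.201, 1.174, -1.194]
contact_force: [0.2, -0.6, 0.4]
opening: 0.0855
```

```bash
python3 go.py .5515 .210 .028
```

```text
t 3.00 pos [0.5605 0.2177 0.0504] F [ 0.2 -0.6  0.4] open 0.0855
turn(tool) [-0.023   0.0068 -0.006 ] shift cm now-axes [ 0.75  2.22 -0.97] in goal axes [ 0.75  2.24 -0.91]
axes world
 [[ 0.029  0.023  0.999]
 [-1.     0.007  0.029]
 [-0.006 -1.     0.023]]
```

>>> servo_tool(
  commands=[-0.023, 0.007, -0.006, 0.7, -0.3, -0.9, 1, 0, 0, 0, 0, 0, 0, 1, 0, 0, 0, 0, 0, 0, 1],
)

```text
t: 3.3
tool_pos: [0.5539, 0.2108, 0.0588]
tool_rot: [-1.214, 1.19, -1.195]
contact_force: [-0.7, -0.2, 0.3]
opening: 0.0855
```

```bash
python3 go.py .5515 .210 .028
```

```text
t 3.30 pos [0.5539 0.2108 0.0588] F [-0.7 -0.2  0.3] open 0.0855
turn(tool) [-0.0058 -0.0004 -0.0012] shift cm now-axes [ 0.08  3.08 -0.26] in goal axes [ 0.08  3.08 -0.24]
axes world
 [[ 0.022  0.006  1.   ]
 [-1.     0.001  0.022]
 [-0.001 -1.     0.006]]
```

>>> servo_tool(
  commands=[-0.006, 0, -0.001, 0.08, 0.6, -0.3, 1, 0, 0, 0, 0, 0.8, -0.05, 1, 0, 0, 0, 0, 0.8, -0.05, 1, 0, 0, 0, 0, 0.8, -0.05, 1, 0, 0, 0, 0, 0, 0, 1],
)

```text
t: 3.8
tool_pos: [0.5494, 0.2097, 0.027]
tool_rot: [-1.219, 1.194, -1.194]
contact_force: [0.6, -0.2, -0.2]
opening: 0.0853
```

```bash
python3 go.py .5515 .210 .028
```

```text
t 3.80 pos [0.5494 0.2097 0.027 ] F [ 0.6 -0.2 -0.2] open 0.0853
turn(tool) [-0.0004 -0.0009 -0.0004] shift cm now-axes [-0.03 -0.1   0.22] in goal axes [-0.03 -0.1   0.22]
axes world
 [[ 0.021  0.     1.   ]
 [-1.     0.     0.021]
 [-0.    -1.     0.   ]]
```

>>> servo_tool(
  commands=[0, 0, 0, 0, 0, 0.2, 0.85, 0, 0, 0, 0, 0, 0, 0.85, 0, 0, 0, 0, 0, 0, 0.85],
  grip_force=25,
)

```text
t: 4.1
tool_pos: [0.5511, 0.2097, 0.026]
tool_rot: [-1.22, 1.194, -1.193]
contact_force: [-0.4, 0.2, -0.3]
opening: 0.0728
```

```bash
python3 go.py .5515 .210 .028;  python3 - <<'E'
from h import *
from station import viewer
d=viewer.get_image("wrist");np.savez("wrist2.npz",**d)
cv2.imwrite("pics/w2.png",d["frame"][:,:,::-1])
E
```

```text
t 4.10 pos [0.5511 0.2097 0.026 ] F [-0.4  0.2 -0.3] open 0.0728
turn(tool) [ 0.0011 -0.0008 -0.0001] shift cm now-axes [-0.03 -0.2   0.04] in goal axes [-0.03 -0.2   0.04]
axes world
 [[ 0.021 -0.001  1.   ]
 [-1.     0.     0.021]
 [-0.    -1.    -0.001]]
```

View pics/w2.png

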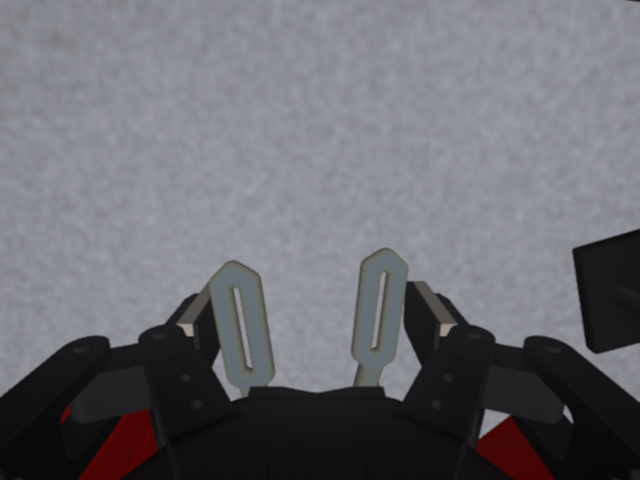

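The pads straddle both rings (upper ring at (240,320), lower at (380,305)). Next I squeeze, with a slight raise to follow the pads' forward swing.

>>> servo_tool(
  commands=[0, 0, 0, 0, 0, 0, 0.75, 0, 0, 0, 0, -0.1, 0, 0.65, 0, 0, 0, 0, -0.1, 0, 0.55, 0, 0, 0, 0, -0.1, 0, 0.5],
  grip_force=25,
)

```text
t: 4.55
tool_pos: [0.55, 0.2115, 0.0299]
tool_rot: [-1.219, 1.198, -1.19]
contact_force: [0.9, 2.6, -5.2]
opening: 0.0428
```

>>> servo_tool(
  commands=[0, 0, 0, 0, 0, 0, 0.4, 0, 0, 0, 0, 0, 0, 0.4, 0, 0, 0, 0, 0, 0, 0.4, 0, 0, 0, 0, 0, 0, 0.4],
  grip_force=25,
)

```text
t: 4.95
tool_pos: [0.5506, 0.2119, 0.0307]
tool_rot: [-1.217, 1.197, -1.19]
contact_force: [-3.1, 2.7, 0.9]
opening: 0.0362
```

```bash
python3 go.py .5515 .210 .028;  python3 - <<'E'
from h import *
from station import viewer
d=viewer.get_image("wrist");np.savez("wrist2.npz",**d)
cv2.imwrite("pics/w3.png",d["frame"][:,:,::-1])
E
```

```text
t 4.95 pos [0.5506 0.2119 0.0307] F [-3.1  2.7  0.9] open 0.0362
turn(tool) [ 0.0016 -0.0012 -0.004 ] shift cm now-axes [0.2  0.27 0.08] in goal axes [0.19 0.27 0.08]
axes world
 [[ 0.021 -0.002  1.   ]
 [-1.     0.004  0.021]
 [-0.004 -1.    -0.002]]
```

View pics/w3.png

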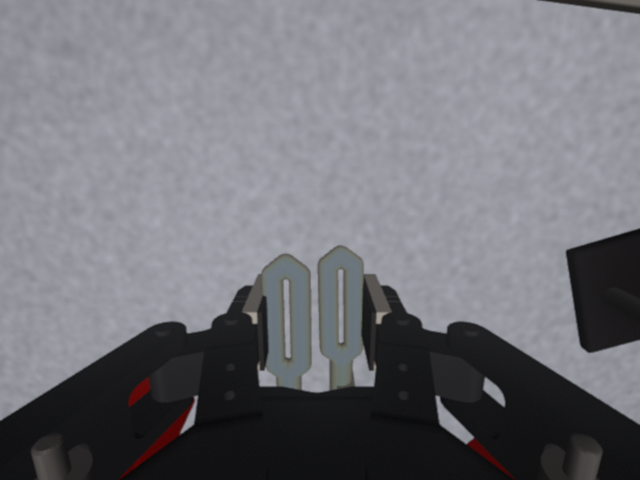

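>>> servo_tool(
  commands=[0, 0, 0, 0, 0, 0, 0.5, 0, 0, 0, 0, 0, 0, 0.6, 0, 0, 0, 0, 0, 0, 0.8, 0, 0, 0, 0, 0, 0, 1, 0, 0, 0, 0, 0, 0, 1],
)

```text
t: 5.5
tool_pos: [0.5512, 0.2101, 0.0304]
tool_rot: [-1.219, 1.195, -1.193]
contact_force: [-0.5, -0.3, -0.1]
opening: 0.0852
```

>>> servo_tool(
  commands=[0, 0, 0, 0, -1, 0, 1, 0, 0, 0, 0, -2, 0, 1, 0, 0, 0, 0, -3, 0, 1, 0, 0, 0, 0, -3, 0, 1, 0, 0, 0, 0, -1, 0, 1, 0, 0, 0, 0, 0, 0, 0.1, 0, 0, 0, 0, 0, 0, 0],
)

```text
t: 6.2
tool_pos: [0.5512, 0.2095, 0.1356]
tool_rot: [-1.22, 1.194, -1.194]
contact_force: [0.2, 0.2, 0.0]
opening: 0.0591
```

```bash
python3 go.py .532 .212 .066;  python3 - <<'E'
from h import *
from station import viewer
d=viewer.get_image("wrist");np.savez("wrist3.npz",**d)
cv2.imwrite("pics/w4.png",d["frame"][:,:,::-1])
d=viewer.get_image("top");np.savez("top3.npz",**d)
crop(d,220,215,380,275,5,"pics/top4.png",1.3)
d=viewer.get_image("side");np.savez("side3.npz",**d)
crop(d,250,190,350,300,5,"pics/side4.png",1.3)
E
```

```text
t 6.20 pos [0.5512 0.2095 0.1356] F [0.2 0.2 0. ] open 0.0591
turn(tool) [ 0.0005 -0.001   0.0001] shift cm now-axes [-0.3   6.96 -1.92] in goal axes [-0.3   6.96 -1.92]
axes world
 [[ 0.021 -0.001  1.   ]
 [-1.    -0.     0.021]
 [ 0.    -1.    -0.001]]
```

View pics/w4.png

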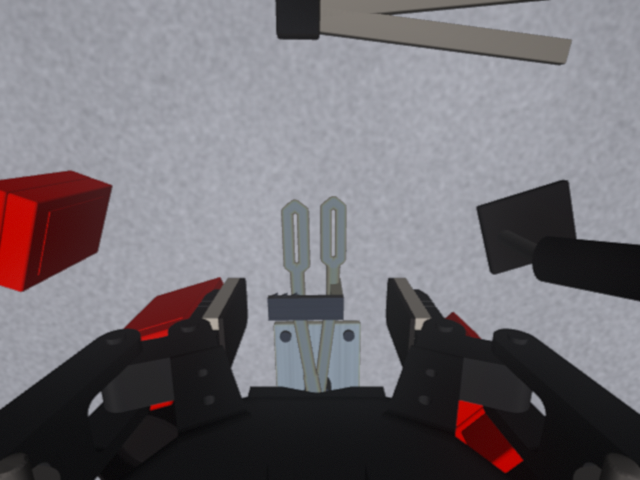

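View pics/top4.png

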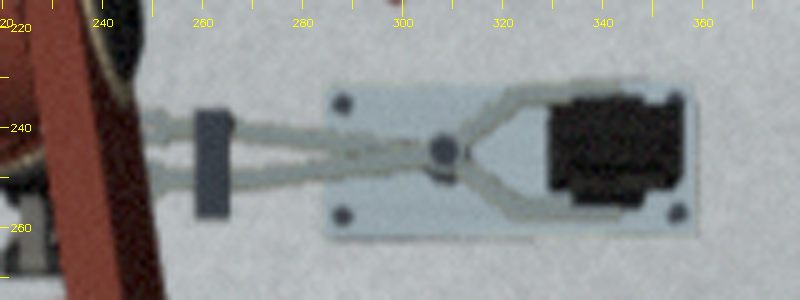

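View pics/side4.png

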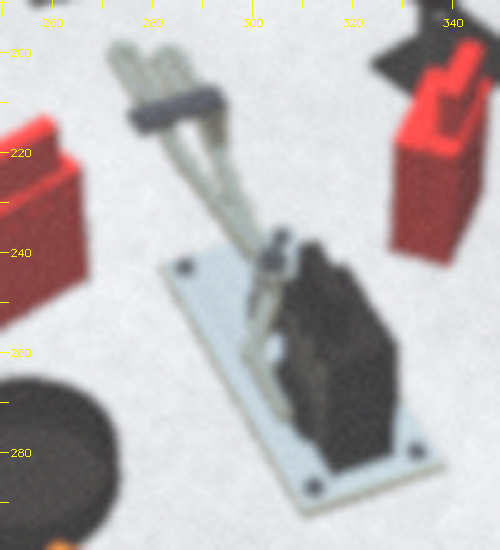

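The handles hold closed and the carrier is shut (no visible gap at side (322,262)). Now I measure the rings.

```bash
python3 - <<'E'
from h import *
d=load("wrist3.npz"); w=worldpts(d)
crop(d,260,180,380,300,5,"pics/w4c.png")
for s in (0,1):
    m=(w[...,2]>(.053 if s==0 else .04))&(w[...,2]<(.066 if s==0 else .052))&(w[...,1]>.19)&(w[...,1]<.23)&((w[...,0]<.551) if s==0 else (w[...,0]>.551))&(abs(w[...,0]-.55)<.05)
    p=w[m];print(len(p),np.percentile(p,[1,99],axis=0).round(4),np.median(p[:,2]))
print(px(d,296,235,.06),px(d,333,232,.048))
d=load("top3.npz");w=worldpts(d)
for lo,hi in [(.075,.106),(.106,.13)]:
    m=(w[...,2]>lo)&(w[...,2]<hi)&(abs(w[...,0]-.55)<.06)&(abs(w[...,1]+.02)<.08);p=w[m];print(lo,len(p),cv2.minAreaRect((p[:,:2]*1000).astype(np.float32)), np.percentile(p[:,2],[5,50,95]))
E
python3 go.py .533 .212 .075
```

```text
1471 [[0.5301 0.1905 0.0556]
 [0.5478 0.2296 0.0605]] 0.05860187557245369
1338 [[0.5547 0.1906 0.044 ]
 [0.5727 0.2295 0.049 ]] 0.04715650487473376
[0.53936653 0.2138803  0.06      ] [0.56364562 0.21317918 0.048     ]
0.075 321 ((558.9742431640625, -17.558231353759766), (33.415931701660156, 58.26756286621094), 1.7257819175720215) [0.08156773 0.08838734 0.09868947]
0.106 108 ((550.6796875, -17.32984733581543), (11.458788871765137, 36.82789993286133), 1.1217738389968872) [0.11782841 0.12066596 0.12388835]
t 6.35 pos [0.5505 0.2093 0.1343] F [-0.6  0.6  0.7] open 0.036
turn(tool) [ 0.0032 -0.001   0.0007] shift cm now-axes [-0.31  5.93 -1.72] in goal axes [-0.31  5.93 -1.74]
axes world
 [[ 0.021 -0.003  1.   ]
 [-1.    -0.001  0.021]
 [ 0.001 -1.    -0.003]]
```

View pics/w4c.png

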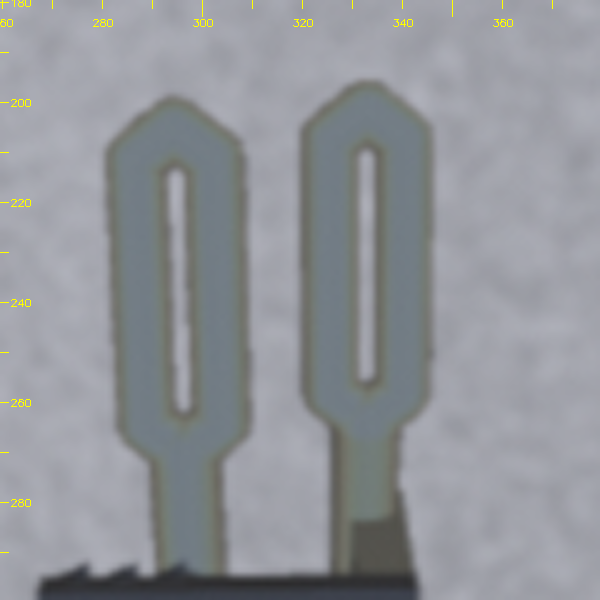

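>>> servo_tool(
  commands=[0, 0, 0, -0.3, 1, -1, 0, 0, 0, 0, 0, 2, -0.6, 0, 0, 0, 0, 0, 1.5, 0, 0, 0, 0, 0, 0, 1, 0, 0, 0, 0, 0, 0, 0, 0, 0, 0, 0, 0, 0, 0, 0, 0],
)

```text
t: 6.95
tool_pos: [0.5283, 0.2116, 0.0695]
tool_rot: [-1.231, 1.202, -1.189]
contact_force: [1.1, 0.4, 0.0]
opening: -0.0001
```

```bash
python3 go.py .534 .212 .066;python3 - <<'E'
from h import *
from station import viewer
d=viewer.get_image("wrist");np.savez("wrist5.npz",**d)
cv2.imwrite("pics/w5.png",d["frame"][:,:,::-1])
E
```

```text
t 6.95 pos [0.5283 0.2116 0.0695] F [1.1 0.4 0. ] open -0.0001
turn(tool) [ 0.0139 -0.0009  0.0028] shift cm now-axes [-0.03  0.34  0.58] in goal axes [-0.03  0.35  0.57]
axes world
 [[ 0.021 -0.014  1.   ]
 [-1.    -0.003  0.021]
 [ 0.003 -1.    -0.014]]
```

View pics/w5.png

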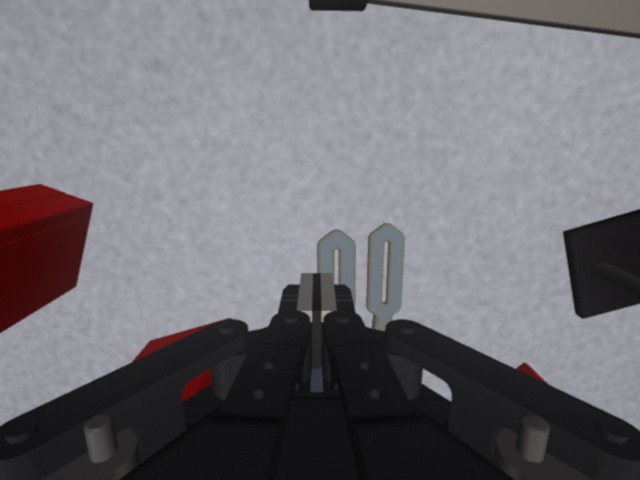

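The shut fingertip at (317,285) is a few mm outboard of the upper ring (337,260), and it needs about 6 mm in +z.

>>> servo_tool(
  commands=[0.012, 0, 0.003, 0, 0.1, 0.65, 0, 0, 0, 0, 0, 0, 0, 0, 0, 0, 0, 0, 0, 0, 0],
)

```text
t: 7.3
tool_pos: [0.5371, 0.212, 0.0705]
tool_rot: [-1.216, 1.192, -1.194]
contact_force: [-0.2, -0.2, -0.1]
opening: 0.0001
```

```bash
python3 go.py .535 .212 .055
```

```text
t 7.30 pos [0.5371 0.212  0.0705] F [-0.2 -0.2 -0.1] open 0.0001
turn(tool) [-0.0028 -0.0012 -0.0013] shift cm now-axes [-0.    1.55 -0.22] in goal axes [-0.01  1.55 -0.21]
axes world
 [[ 0.021  0.003  1.   ]
 [-1.     0.001  0.021]
 [-0.001 -1.     0.003]]
```

>>> servo_tool(
  commands=[-0.002, 0, -0.001, 0, 0.4, -0.15, 0, 0, 0, 0, 0, 0.4, 0, 0, 0, 0, 0, 0, 0, 0, 0, 0, 0, 0, 0, 0.2, 0, 0, 0, 0, 0, 0, 0, 0, 0],
)

```text
t: 7.8
tool_pos: [0.5362, 0.2121, 0.0606]
tool_rot: [-1.217, 1.193, -1.195]
contact_force: [-0.7, -0.3, 0.1]
opening: 0.0001
```

>>> servo_tool(
  commands=[0, 0, 0, 0, 0.2, 0, 0, 0, 0, 0, 0, 0, 0, 0],
)

```text
t: 8.0
tool_pos: [0.5366, 0.2123, 0.0588]
tool_rot: [-1.216, 1.192, -1.195]
contact_force: [-1.0, 0.1, 1.6]
opening: -0.0
```

>>> servo_tool(
  commands=[0, 0, 0, 0, 0.2, 0, 0, 0, 0, 0, 0, 0, 0, 0],
)

```text
t: 8.2
tool_pos: [0.5368, 0.2124, 0.0576]
tool_rot: [-1.216, 1.192, -1.195]
contact_force: [-1.9, -1.1, 3.1]
opening: 0.0001
```

Contact at about 60 mm, and the force is building gently. I keep going down in small steps.

>>> servo_tool(
  commands=[0, 0, 0, 0, 0.2, 0, 0, 0, 0, 0, 0, 0, 0, 0],
)

```text
t: 8.4
tool_pos: [0.5368, 0.2127, 0.0562]
tool_rot: [-1.216, 1.192, -1.194]
contact_force: [-2.1, 0.1, 3.2]
opening: 0.0001
```

>>> servo_tool(
  commands=[0, 0, 0, 0, 0.2, 0, 0, 0, 0, 0, 0, 0, 0, 0],
)

```text
t: 8.6
tool_pos: [0.5366, 0.2126, 0.0542]
tool_rot: [-1.216, 1.193, -1.194]
contact_force: [-1.5, -0.1, 4.1]
opening: -0.0001
```

>>> servo_tool(
  commands=[0, 0, 0, 0, 0.15, 0, 0, 0, 0, 0, 0, 0, 0, 0],
)

```text
t: 8.8
tool_pos: [0.5369, 0.2128, 0.0528]
tool_rot: [-1.216, 1.192, -1.194]
contact_force: [-2.5, 0.4, 3.7]
opening: -0.0002
```

```bash
python3 - <<'E'
from h import *
from station import viewer
d=viewer.get_image("wrist");np.savez("wrist6.npz",**d)
cv2.imwrite("pics/w6.png",d["frame"][:,:,::-1])
d=viewer.get_image("side");np.savez("side6.npz",**d)
crop(d,250,190,350,300,5,"pics/side6.png",1.3)
E
python3 go.py .535 .212 .055
```

```text
t 8.90 pos [0.5369 0.2128 0.053 ] F [-1.5  0.3  3.3] open 0.0003
turn(tool) [-0.003  -0.0011 -0.0014] shift cm now-axes [ 0.07 -0.2  -0.19] in goal axes [ 0.07 -0.2  -0.19]
axes world
 [[ 0.021  0.003  1.   ]
 [-1.     0.001  0.021]
 [-0.001 -1.     0.003]]
```

View pics/w6.png

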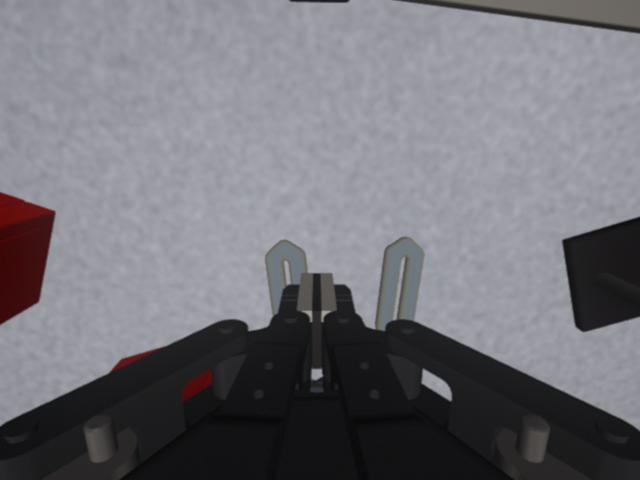

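View pics/side6.png

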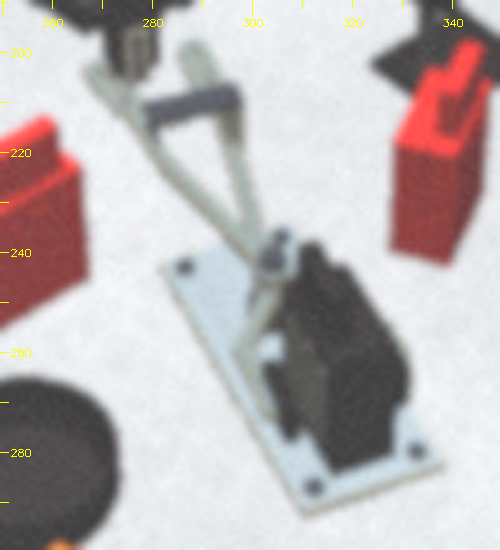

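The rings have sprung apart (wrist view (285,275) and (402,275)) and the jaws have opened away from the carrier. Lifting off.

>>> servo_tool(
  commands=[0, 0, 0, 0, -0.5, 0, 0, 0, 0, 0, 0, -1, 0, 0, 0, 0, 0, 0, -3, 0, 0, 0, 0, 0, 0, -4, 0, 0, 0, 0, 0, 0, -4, 0, 0, 0, 0, 0, 3, -2, 0.3, 0.3, 0, 0, 0, 4, 0, 0.3, 0.6, 0, 0, 0, 4, 0, 0.2, 0.6, 0, 0, 0, 4, 0, 0.2, 0.6, 0, 0, 0, 3, 0, 0, 0.6, 0, 0, 0, 0, 0, 0, 0.6],
)

```text
t: 10.0
tool_pos: [0.5512, 0.0264, 0.2074]
tool_rot: [-1.214, 1.183, -1.197]
contact_force: [0.1, 0.3, -0.2]
opening: 0.051
```

```bash
python3 - <<'E'
from h import *
from station import viewer
d=viewer.get_image("wrist");np.savez("wrist7.npz",**d)
cv2.imwrite("pics/w7.png",d["frame"][:,:,::-1])
d=viewer.get_image("top");np.savez("top7.npz",**d)
crop(d,220,215,380,275,5,"pics/top7.png",1.3)
w=worldpts(d)
for lo,hi in [(.075,.106),(.106,.13)]:
    m=(w[...,2]>lo)&(w[...,2]<hi)&(abs(w[...,0]-.55)<.06)&(abs(w[...,1]+.02)<.08);p=w[m];
    if len(p):print(lo,len(p),cv2.minAreaRect((p[:,:2]*1000).astype(np.float32)), np.percentile(p[:,2],[5,50,95]))
E
python3 go.py .550 -.017 .150
```

```text
0.075 36 ((543.5745849609375, -11.419160842895508), (2.9007062911987305, 31.65623664855957), 2.3759405612945557) [0.07725921 0.08767106 0.10232216]
0.106 1 ((547.515380859375, -26.99402618408203), (0.0, 0.0), 0.0) [0.12184214 0.12184214 0.12184214]
t 10.10 pos [0.5511 0.029  0.2071] F [ 0.4 -1.  -0.5] open 0.051
turn(tool) [-0.0102  0.0053  0.0002] shift cm now-axes [ 4.59  5.71 -0.29] in goal axes [ 4.59  5.71 -0.21]
axes world
 [[ 0.027  0.01   1.   ]
 [-1.     0.     0.027]
 [ 0.    -1.     0.01 ]]
```

View pics/w7.png

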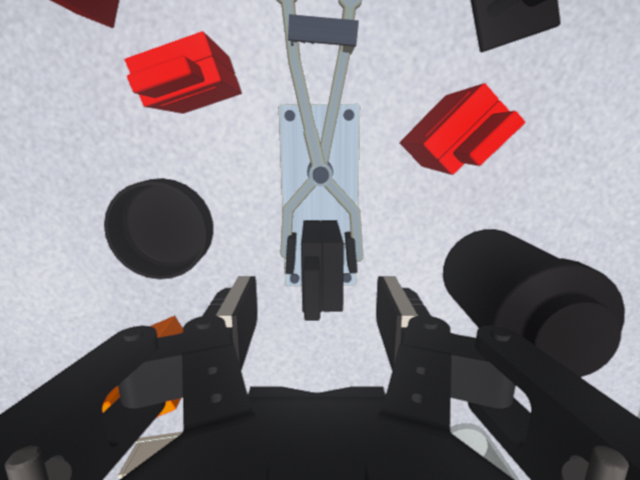

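View pics/top7.png

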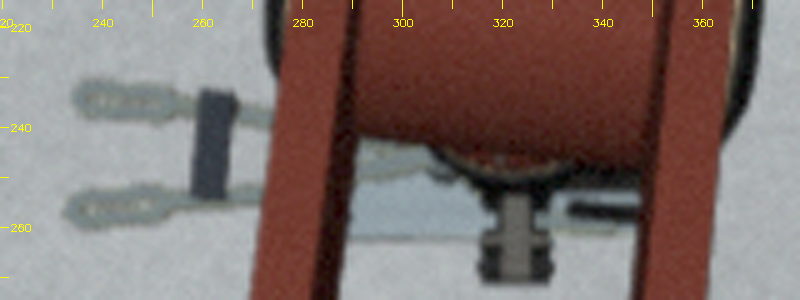

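The rings are fully open again at top (245,234)/(243,256), as in the first picture, and the shut carrier stands free of the pads. I measure the tab from the wrist depth.

Run:
```python
from h import *
d=load("wrist7.npz");w=worldpts(d)
for lo,hi in [(.080,.095),(.110,.13)]:
    m=(w[...,2]>lo)&(w[...,2]<hi)&(abs(w[...,0]-.555)<.03)&(w[...,1]<.03)&(w[...,1]>-.07);p=w[m]
    print(lo,len(p),cv2.minAreaRect((p[:,:2]*1000).astype(np.float32)),np.percentile(p,[1,50,99],axis=0).round(4))
```

```text
0.08 2149 ((559.585205078125, -16.825878143310547), (33.71642303466797, 60.29917907714844), 2.3922626972198486) [[ 0.5425 -0.0455  0.0813]
 [ 0.5646 -0.0091  0.0873]
 [ 0.5767  0.0131  0.0918]]
0.11 926 ((551.223388671875, -16.876026153564453), (11.940485000610352, 39.959190368652344), 2.528177499771118) [[ 0.5448 -0.0363  0.1109]
 [ 0.5511 -0.015   0.1196]
 [ 0.5575  0.0027  0.1212]]
```

>>> servo_tool(
  commands=[-0.01, -0.01, 0, 2.5, 2, 0, 0.6, 0, 0, 0, 2, 2, 0, 0.6, 0, 0, 0, 0, 1, 0, 0.6, 0, 0, 0, 0, 0, 0, 0.6, 0, 0, 0, 0, 0, 0, 0.6],
)

```text
t: 10.6
tool_pos: [0.5536, -0.0109, 0.1571]
tool_rot: [-1.226, 1.175, -1.176]
contact_force: [0.1, -0.0, 0.3]
opening: 0.0511
```

```bash
python3 go.py .551 -.017 .093 1 .035
```

```text
t 10.60 pos [ 0.5536 -0.0109  0.1571] F [ 0.1 -0.   0.3] open 0.0511
turn(tool) [-0.0028  0.01   -0.0022] shift cm now-axes [ 0.61  6.41 -0.31] in goal axes [ 0.6   6.41 -0.29]
axes world
 [[ 0.045  0.003  0.999]
 [-0.999  0.002  0.045]
 [-0.002 -1.     0.003]]
```

>>> servo_tool(
  commands=[-0.003, 0.005, -0.002, 0.6, 1.5, -0.3, 0.5, 0, 0, 0, 0, 1.5, 0, 0.5, 0, 0, 0, 0, 1, 0, 0.5, 0, 0, 0, 0, 0, 0, 0.5, 0, 0, 0, 0, 0, 0, 0.5],
)

```text
t: 11.1
tool_pos: [0.5513, -0.0148, 0.1149]
tool_rot: [-1.228, 1.176, -1.178]
contact_force: [-0.5, -0.3, 0.5]
opening: 0.043
```

```bash
python3 go.py .551 -.017 .093 1 .035
```

```text
t 11.10 pos [ 0.5513 -0.0148  0.1149] F [-0.5 -0.3  0.5] open 0.043
turn(tool) [-0.0014  0.0081 -0.0002] shift cm now-axes [ 0.22  2.19 -0.04] in goal axes [ 0.22  2.19 -0.04]
axes world
 [[ 0.043  0.001  0.999]
 [-0.999  0.     0.043]
 [-0.    -1.     0.001]]
```

>>> servo_tool(
  commands=[0, 0, 0, 0.15, 0.8, 0, 0.5, 0, 0, 0, 0, 0.8, 0, 0.5, 0, 0, 0, 0, 0.2, 0, 0.5, 0, 0, 0, 0, 0, 0, 0.5, 0, 0, 0, 0, 0, 0, 0.5],
)

```text
t: 11.6
tool_pos: [0.552, -0.0167, 0.096]
tool_rot: [-1.227, 1.176, -1.179]
contact_force: [0.3, 0.3, 0.2]
opening: 0.043
```

```bash
python3 go.py .551 -.017 .093 1 .035;python3 - <<'E'
from h import *
from station import viewer
d=viewer.get_image("wrist")
cv2.imwrite("pics/w8.png",d["frame"][:,:,::-1])
E
```

```text
t 11.60 pos [ 0.552  -0.0167  0.096 ] F [0.3 0.3 0.2] open 0.043
turn(tool) [-0.0027  0.0078  0.0001] shift cm now-axes [ 0.03  0.3  -0.1 ] in goal axes [ 0.03  0.3  -0.1 ]
axes world
 [[ 0.043  0.003  0.999]
 [-0.999  0.     0.043]
 [ 0.    -1.     0.003]]
```

View pics/w8.png

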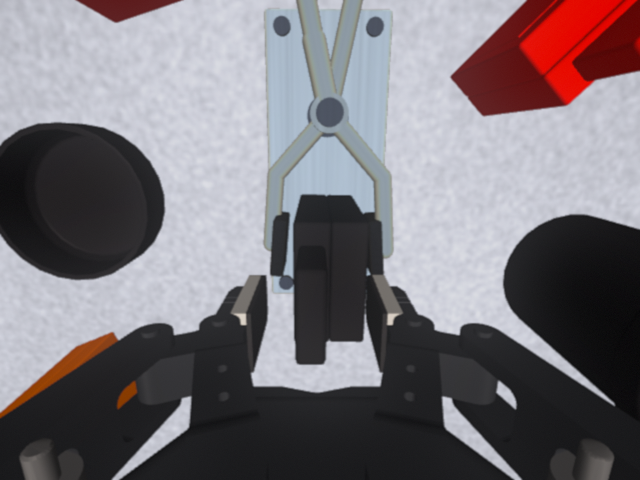

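The tab at (310,305) lies between the pads, about 1 mm to the left, so I nudge over and close.

>>> servo_tool(
  commands=[0, 0, 0, 0, 0.15, -0.1, 0.3, 0, 0, 0, 0, 0, 0, 0.15, 0, 0, 0, 0, 0, 0, 0.05, 0, 0, 0, 0, 0, 0, 0, 0, 0, 0, 0, 0, 0, 0],
  grip_force=40,
)

```text
t: 12.15
tool_pos: [0.5512, -0.0168, 0.0952]
tool_rot: [-1.227, 1.175, -1.18]
contact_force: [0.9, 0.0, -0.0]
opening: 0.0112
```

```bash
python3 go.py .551 -.017 .24 1 .035
```

```text
t 12.15 pos [ 0.5512 -0.0168  0.0952] F [ 0.9  0.  -0. ] open 0.0112
turn(tool) [-0.0036  0.0079  0.0004] shift cm now-axes [  0.02 -14.48   0.03] in goal axes [  0.02 -14.48  -0.02]
axes world
 [[ 0.043  0.004  0.999]
 [-0.999 -0.     0.043]
 [ 0.    -1.     0.004]]
```

>>> servo_tool(
  commands=[0, 0, 0, 0, -0.5, 0, 0, 0, 0, 0, 0, -1.5, 0, 0, 0, 0, 0, 0, -2, 0, 0, 0, 0, 0, 0, -3, 0, 0, 0, 0, 0, 0, -3, 0, 0, 0, 0, 0, 0, -3, 0, 0, 0, 0, 0, 0, -2, 0, 0, 0, 0, 0, 0, 0, 0, 0],
)

```text
t: 12.95
tool_pos: [0.5487, -0.0162, 0.2536]
tool_rot: [-1.228, 1.177, -1.177]
contact_force: [0.3, 0.7, -2.9]
opening: 0.0112
```

```bash
python3 go.py .422 -.34 .24 1 .035
python3 - <<'E'
from h import *
from station import viewer
d=viewer.get_image("side")
crop(d,240,150,380,300,4,"pics/side9.png",1.2)
E
```

```text
t 12.95 pos [ 0.5487 -0.0162  0.2536] F [ 0.3  0.7 -2.9] open 0.0112
turn(tool) [-0.0004  0.0081 -0.0007] shift cm now-axes [ 31.8    1.34 -14.05] in goal axes [ 31.92   1.36 -13.79]
axes world
 [[ 0.043  0.     0.999]
 [-0.999  0.001  0.043]
 [-0.001 -1.     0.   ]]
```

View pics/side9.png

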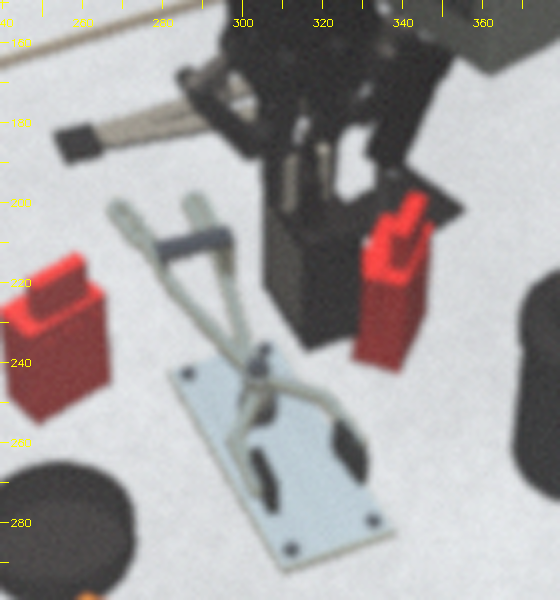

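The carrier hangs upright (2.9 N) and the clamp is empty and open at (265,250). I carry it over to the tray.

>>> servo_tool(
  commands=[0, 0, 0, 1.5, 0, -0.7, 0, 0, 0, 0, 3, 0, -1.4, 0, 0, 0, 0, 3, 0, -1.4, 0, 0, 0, 0, 3, 0, -1.4, 0, 0, 0, 0, 3, 0, -1.4, 0, 0, 0, 0, 3, 0, -1.4, 0, 0, 0, 0, 3, 0, -1.4, 0, 0, 0, 0, 3, 0, -1.4, 0, 0, 0, 0, 3, 0, -1.4, 0, 0, 0, 0, 2, 0, -1, 0, 0, 0, 0, 1, 0, -0.3, 0, 0, 0, 0, 0, 0, 0, 0, 0, 0, 0, 0, 0, 0, 0],
)

```text
t: 14.3
tool_pos: [0.4082, -0.3173, 0.2274]
tool_rot: [-1.24, 1.214, -1.147]
contact_force: [0.5, 0.4, -2.7]
opening: 0.0112
```

```bash
python3 go.py .422 -.34 .098 1 .035
python3 - <<'E'
from h import *
from station import viewer
d=viewer.get_image("top");np.savez("top10.npz",**d)
crop(d,370,200,540,350,4,"pics/top10.png",1.1)
E
```

```text
t 14.30 pos [ 0.4082 -0.3173  0.2274] F [ 0.5  0.4 -2.7] open 0.0112
turn(tool) [ 0.0351  0.0061 -0.0203] shift cm now-axes [ 2.59 12.84  1.73] in goal axes [ 2.31 12.94  1.3 ]
axes world
 [[ 0.041 -0.036  0.999]
 [-0.999  0.019  0.041]
 [-0.02  -0.999 -0.035]]
```

View pics/top10.png

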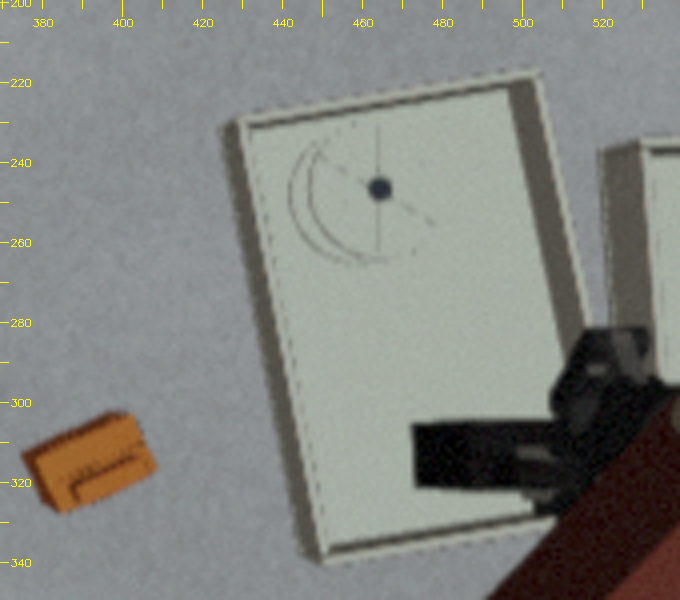

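>>> servo_tool(
  commands=[0.035, 0.006, -0.02, 2, 0.5, 1.3, 0, 0, 0, 0, 0, 0, 0, 0, 0, 0, 0, 0, 0, 0, 0],
)

```text
t: 14.65
tool_pos: [0.4237, -0.3336, 0.2211]
tool_rot: [-1.227, 1.18, -1.179]
contact_force: [-0.2, 0.1, -2.2]
opening: 0.0111
```

```bash
python3 go.py .422 -.338 .098 1 .035
```

```text
t 14.65 pos [ 0.4237 -0.3336  0.2211] F [-0.2  0.1 -2.2] open 0.0111
turn(tool) [-0.0006  0.0054 -0.0014] shift cm now-axes [ 0.45 12.31 -0.19] in goal axes [ 0.43 12.31 -0.18]
axes world
 [[ 0.04   0.001  0.999]
 [-0.999  0.001  0.04 ]
 [-0.001 -1.     0.001]]
```

>>> servo_tool(
  commands=[0, 0, 0, 0.2, 1, 0, 0, 0, 0, 0, 0.2, 2, 0, 0, 0, 0, 0, 0, 2, 0, 0, 0, 0, 0, 0, 2, 0, 0, 0, 0, 0, 0, 2, 0, 0, 0, 0, 0, 0, 1, 0, 0, 0, 0, 0, 0, 0, 0, 0, 0, 0, 0, 0, 0, 0, 0],
)

```text
t: 15.45
tool_pos: [0.425, -0.3331, 0.1165]
tool_rot: [-1.23, 1.175, -1.173]
contact_force: [1.2, 0.1, -2.7]
opening: 0.0112
```

```bash
python3 go.py .422 -.338 .0932 1 .035
python3 - <<'E'
from h import *
from station import viewer
d=viewer.get_image("side")
crop(d,255,300,455,450,4,"pics/side11.png",1.1)
E
```

```text
t 15.45 pos [ 0.425  -0.3331  0.1165] F [ 1.2  0.1 -2.7] open 0.0112
turn(tool) [ 0.0001  0.0124 -0.0022] shift cm now-axes [ 0.48  2.33 -0.32] in goal axes [ 0.48  2.33 -0.32]
axes world
 [[ 0.047 -0.     0.999]
 [-0.999  0.002  0.047]
 [-0.002 -1.    -0.   ]]
```

View pics/side11.png

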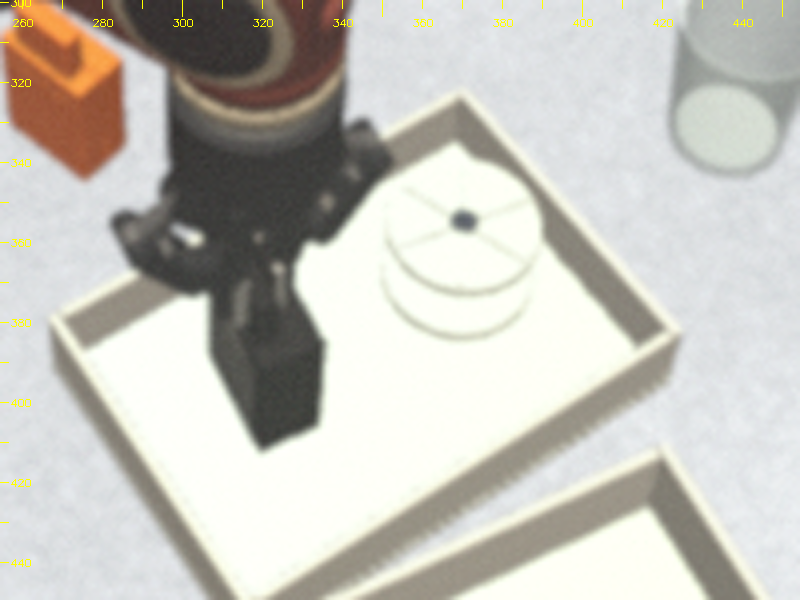

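The carrier (265,400) is over the free half of the tray, clear of the walls and the reel. I lower it the last 2 cm slowly.

>>> servo_tool(
  commands=[0, 0, 0, 0, 0.7, 0, 0, 0, 0, 0, 0, 0.7, 0, 0, 0, 0, 0, 0, 0.4, 0, 0, 0, 0, 0, 0, 0.2, 0, 0, 0, 0, 0, 0, 0, 0, 0],
)

```text
t: 16.0
tool_pos: [0.4266, -0.3347, 0.0984]
tool_rot: [-1.23, 1.17, -1.178]
contact_force: [-0.2, 0.3, -3.0]
opening: 0.0115
```

>>> servo_tool(
  commands=[0, 0, 0, 0, 0.15, 0, 0, 0, 0, 0, 0, 0, 0, 0],
)

```text
t: 16.2
tool_pos: [0.4267, -0.3348, 0.0969]
tool_rot: [-1.23, 1.17, -1.178]
contact_force: [-0.4, 0.4, -2.3]
opening: 0.0112
```

```bash
python3 go.py .422 -.338 .0932 1 .035
```

```text
t 16.20 pos [ 0.4267 -0.3348  0.0969] F [-0.4  0.4 -2.3] open 0.0112
turn(tool) [-0.0041  0.0124  0.0024] shift cm now-axes [ 0.29  0.37 -0.48] in goal axes [ 0.3   0.37 -0.48]
axes world
 [[ 0.047  0.004  0.999]
 [-0.999 -0.002  0.047]
 [ 0.002 -1.     0.004]]
```

>>> servo_tool(
  commands=[-0.004, 0, 0.002, 0, 0.2, 0, 0, 0, 0, 0, 0, 0, 0, 0],
)

```text
t: 16.4
tool_pos: [0.4268, -0.335, 0.095]
tool_rot: [-1.232, 1.174, -1.175]
contact_force: [-0.5, -0.3, -3.9]
opening: 0.0112
```

>>> servo_tool(
  commands=[0, 0, 0, 0, 0.15, 0, 0, 0, 0, 0, 0, 0, 0, 0],
)

```text
t: 16.6
tool_pos: [0.4269, -0.3351, 0.0936]
tool_rot: [-1.232, 1.174, -1.175]
contact_force: [-0.4, 0.7, -3.2]
opening: 0.0113
```

>>> servo_tool(
  commands=[0, 0, 0, 0, 0.1, 0, 0, 0, 0, 0, 0, 0, 0, 0],
)

```text
t: 16.8
tool_pos: [0.4273, -0.3357, 0.0935]
tool_rot: [-1.232, 1.172, -1.176]
contact_force: [-0.1, -0.5, -2.5]
opening: 0.0113
```

>>> servo_tool(
  commands=[0, 0, 0, 0, 0.15, 0, 0, 0, 0, 0, 0, 0, 0, 0],
)

```text
t: 17.0
tool_pos: [0.4278, -0.3364, 0.0935]
tool_rot: [-1.232, 1.171, -1.178]
contact_force: [0.3, -0.1, -2.6]
opening: 0.0114
```

```bash
python3 go.py .422 -.338 .0932 1 .035
```

```text
t 17.00 pos [ 0.4278 -0.3364  0.0935] F [ 0.3 -0.1 -2.6] open 0.0114
turn(tool) [-0.002   0.0123  0.0035] shift cm now-axes [ 0.14  0.03 -0.59] in goal axes [ 0.14  0.03 -0.59]
axes world
 [[ 0.047  0.002  0.999]
 [-0.999 -0.003  0.047]
 [ 0.004 -1.     0.002]]
```

>>> servo_tool(
  commands=[0, 0, 0, 0, 0.25, 0, 0, 0, 0, 0, 0, 0, 0, 0],
)

```text
t: 17.2
tool_pos: [0.4287, -0.3374, 0.0937]
tool_rot: [-1.233, 1.169, -1.18]
contact_force: [0.5, -0.6, -2.0]
opening: 0.011
```

```bash
python3 go.py .422 -.338 .0932 1 .035
python3 - <<'E'
from h import *
from station import viewer
d=viewer.get_image("wrist")
cv2.imwrite("pics/w12.png",d["frame"][:,:,::-1])
E
```

```text
t 17.20 pos [ 0.4287 -0.3374  0.0937] F [ 0.5 -0.6 -2. ] open 0.011
turn(tool) [-0.0034  0.0123  0.0053] shift cm now-axes [ 0.03  0.05 -0.67] in goal axes [ 0.04  0.05 -0.67]
axes world
 [[ 0.047  0.004  0.999]
 [-0.999 -0.005  0.047]
 [ 0.005 -1.     0.003]]
```

View pics/w12.png

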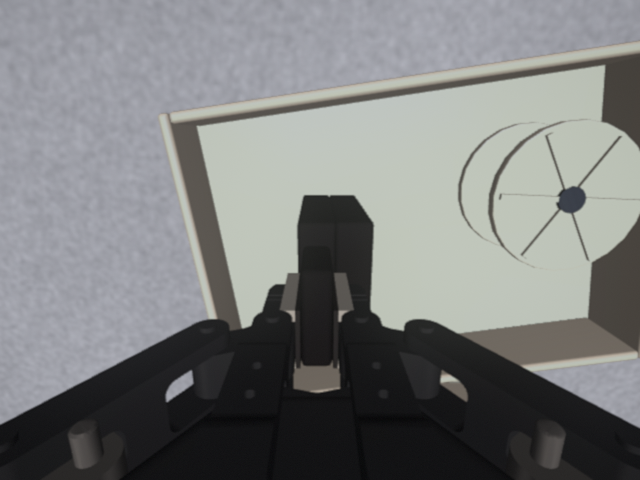

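The height has stalled at the expected 0.093, so the carrier is on the floor. Releasing slowly.

>>> servo_tool(
  commands=[0, 0, 0, 0, 0, 0, 0.17, 0, 0, 0, 0, 0, 0, 0.22, 0, 0, 0, 0, 0, 0, 0.3, 0, 0, 0, 0, 0, 0, 0.4, 0, 0, 0, 0, 0, 0, 0.45],
)

```text
t: 17.75
tool_pos: [0.429, -0.3376, 0.0932]
tool_rot: [-1.232, 1.168, -1.181]
contact_force: [0.1, 0.2, 0.1]
opening: 0.0385
```

```bash
python3 go.py .422 -.338 .25 1 .035
python3 - <<'E'
from h import *
from station import viewer
d=viewer.get_image("wrist")
cv2.imwrite("pics/w13.png",d["frame"][:,:,::-1])
E
```

```text
t 17.75 pos [ 0.429  -0.3376  0.0932] F [0.1 0.2 0.1] open 0.0385
turn(tool) [-0.0044  0.0124  0.0063] shift cm now-axes [  0.11 -15.69  -0.64] in goal axes [  0.02 -15.68  -0.7 ]
axes world
 [[ 0.047  0.005  0.999]
 [-0.999 -0.006  0.047]
 [ 0.006 -1.     0.004]]
```

View pics/w13.png

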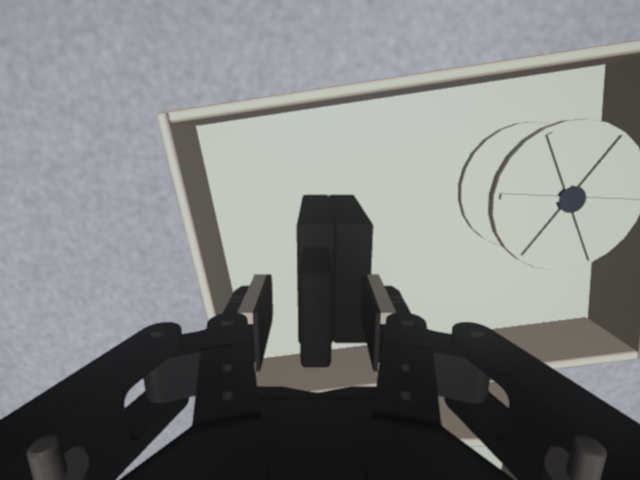

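The pads are clear of the tab and the carrier is standing. I retreat straight up and then look.

>>> servo_tool(
  commands=[0, 0, 0, 0, -1, 0, 0.5, 0, 0, 0, 0, -2, 0, 0.5, 0, 0, 0, 0, -3, 0, 0.5, 0, 0, 0, 0, -4, 0, 0.5, 0, 0, 0, 0, -4, 0, 0.5, 0, 0, 0, -4, -2, 0, 0.5, 0, 0, 0, -5, 0, 0, 0.5, 0, 0, 0, -5, 0, 0, 0.5, 0, 0, 0, -5, 0, 0, 0.5, 0, 0, 0, 0, 0, 0, 0.5, 0, 0, 0, 0, 0, 0, 0.5],
)

```text
t: 18.9
tool_pos: [0.4199, -0.1418, 0.2687]
tool_rot: [-1.226, 1.16, -1.191]
contact_force: [-1.5, -0.3, 0.7]
opening: 0.0429
```

Run:
```python
from h import *
from station import viewer,monitor
for n in ("side","top"):
    d=viewer.get_image(n);np.savez(n+"14.npz",**d)
    cv2.imwrite(f"pics/{n}14.png",d["frame"][:,:,::-1])
w=worldpts(d)
for lo,hi in [(.07,.095),(.105,.13)]:
    m=(w[...,2]>lo)&(w[...,2]<hi)&(abs(w[...,0]-.43)<.06)&(abs(w[...,1]+.34)<.06);p=w[m]
    print(lo,len(p),cv2.minAreaRect((p[:,:2]*1000).astype(np.float32)),np.median(p[:,2]))
o=monitor.get_obs();print(o["t"],o["tool_pos"],o["dq"].round(3) if hasattr(o["dq"],"round") else o["dq"])
```

```text
0.07 165 ((446.7270202636719, -342.2650451660156), (17.47493553161621, 52.01382827758789), 1.4785650968551636) 0.08638911374118274
0.105 36 ((431.3836975097656, -348.02508544921875), (10.568228721618652, 18.23678207397461), 0.6172821521759033) 0.1185100638661839
19.0 [ 0.41986351 -0.14280546  0.26834898] [-0.023  0.021 -0.001 -0.004 -0.008  0.001]
```

View pics/side14.png

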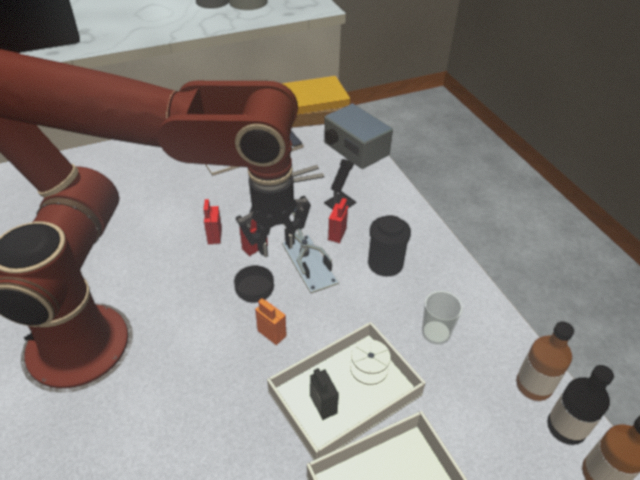

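View pics/top14.png

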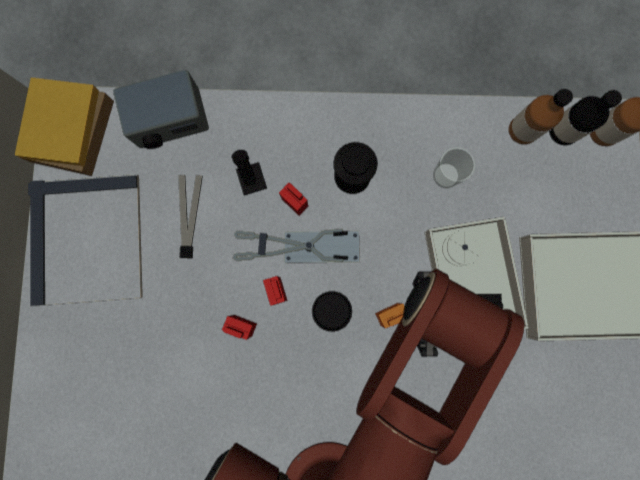

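The carrier stands upright in the tray (side (323,395)), with its tab top at 0.1185 m, which is what 6 + 112 mm should give. The handles are open at top (245,235)/(245,257), and the bystanders are where they were.

Run:
```python
from station import ticket
print(ticket.finish_job())
```

```text
the job is handed in; nothing more can be done
None
```

The job is done and handed in at about 19 s of the 46 s allowed.

- **Squeeze:** I squeezed the rings together and let go. They then measured 42.6 mm over the outside against 43 mm expected, so the clamp was locked on its last tooth. The carrier measured about 33.5 mm thick, so it was shut.
- **Release:** I pressed the higher ring down about 7 mm with at most about 4 N. The teeth let go and the handles sprang fully open.
- **Placing:** I lifted the carrier by its tab and set it down in the empty half of the tray.

In the last pictures the carrier stands upright, with its tab top at 0.1185 m against 0.118 m expected. The clamp is open and empty, the other objects look unmoved, and the arm touches nothing.

Two readings disagreed with what I expected:
- **Opening during the squeeze:** it read 36 mm, where I expected about 40 mm at the stop. The ring width measured afterwards confirmed the lock.
- **Force when setting down:** it still read about -2 N on the tray floor, so I judged contact from the height stalling at the expected value.

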